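# Wind the slide table to its pointer in the conservation lab

### The arm

A 6-joint arm with a two-finger parallel gripper is mounted at the origin on the work surface. World frame = base frame: x ahead of the robot, y to its left, z up, the work surface at z = 0. Lengths are in m, angles in degrees, forces in N, time in s.
With the tool pointing down it reaches from about 0.375 to 0.9 m from the base axis. Payload 3.1 kg.
Tool frame: the origin (TCP) lies midway between the tips of the shut fingers; the grasp point (between the pads) lies 19 mm behind it (bot.hold_point_z is the distance from the TCP to the grasp point, in m); z points along the fingers, y is the line along which they close (so a half turn about z gives the same grasp; the last joint's range is limited). The gripper opens to 87 mm and grips with 3 to 60 N. Pads are 19 mm wide; open, the fingers measure 117 mm over their backs; the gripper's body (75 mm by 190 mm) begins 51 mm behind the grasp point.
Start: joints at [56.637, 30.224, 82.088, -0, 67.689, -10.227], TCP at [0.246, 0.575, 0.223] pointing down, gripper open.
Joint ranges: [-176.69, 176.69], [-43.24, 126.21], [12.49, 139.97], [-82, 262], [0, 151.66], [-163.58, 163.58]. Speed limits (degrees/s): [159.86, 159.86, 180, 180, 180, 180].

### API

Orientations are given as a 3x3 rotation matrix whose columns are the frame's x, y, z axes.
In Python, from rig import read_state, optics, order, bot gives the robot as it stands.
- The arm moves only by the tool drive_tool, never from a script. Its argument "steps" is a list of rows, each a list of 7 numbers: the finger opening in mm, from 0 to 87, then the shift along the tool's x, y, z normalised to -1 to 1, where 1 is 0.12 m, then the turn, a rotation vector about the tool's x, y, z normalised to -1 to 1, where 1 is 1.5 rad. In form: [[jaw, tx, ty, tz, ax, ay, az], ...]. A call has 1 to 8 rows; each row is the pose to reach, as a shift and turn from the pose commanded when the call began, along the tool's axes at that moment; what a row does not reach only later rows make up. A row lasts 1/10 s, in which the tool goes at most 50 mm and 8.59 degrees, less where a joint would pass 70% of its speed; a pose out of reach is approached as far as the arm can. A call with a number of a shift or a turn outside -1 to 1 is refused whole. A call with a gripper value outside its range is refused whole. The fingers move at their own pace and stop on an object; the grip force is fixed at half the most. Time passes only in rows, so rows that repeat a pose let the fingers close. It gives the time, the measured TCP pose, the force, the opening and the grip force at its end, in the units of the state.
- read_state(): the state, without advancing time (a new reading comes with each control period).
- optics.capture(name): name is "scene" or "side" or "wrist"; returns a dict with "color" (420x560x3 uint8, blue, green, red), "range_z" (420x560 float32, m along the optical axis (not along the pixel's ray), 0 where there is no reading), "fx", "fy", "cx", "cy" (pixels), "rvec" (rotation vector, rad) and "tvec" (3), from world to camera coordinates, as OpenCV has them. Camera axes: x right, y down, z forward; pixel columns grow to the right and rows downward; lengths in m; the calibration is good to about 2 mm. The wrist camera is an equidistant fisheye: a pixel r from the principal point sees the ray r / f radians off the axis. A picture is of the moment at which its call begins.
- order.hand_in(): hands the job in; it is judged then, once.
The state is a dict: "time_s": time; "joint_positions": joint angles; "qvel": joint speeds; "tau": joint torques, N m; "position": TCP position; "tcp_rot": TCP orientation; "force": force on the tool from outside, world axes, zero at the start; "moment": the same for the moment, N m; "opening": opening from 0.0 (shut) to 1.0 (fully open); "grasp_force": force on a finger pad.
Only numpy, scipy, OpenCV 4.12 (cv2) and the standard library are available. Lean on these libraries where they do the work, as an engineer would, in place of code of your own. Each camera call takes 0.05 s, during which the arm holds its last target. There are 200 camera calls.

### The job

Fit the crank with the square socket fully down onto the upright square shaft end of the slide table, then wind it clockwise (seen from above) by its knob until the brass finger on the carriage with the bronze pot stands opposite the brass finger of the fixed pointer. Leave the crank seated on the shaft.

Things in the scene. Friction and masses are not known exactly. Their poses are not given: they have to be found in the camera images.
- crank: Steel crank, 0.25 kg: square hub 36 x 36 x 40 mm high with a 24 mm square hole right through; flat arm (z 30 to 40 mm, 20 wide) along +x; at x 65 mm an upright black cylinder knob, 24 mm wide, z 40 to 80 mm, spinning freely. Stands on its hub, knob up; grip the hub's y sides. Origin: centre of hub's underside, z up. A look-alike with round boss, small round hole and ball knob does not fit.
- shaft_end (a point): Tip of the upright shaft, 94 mm above the bench: 20 mm square under a 13 mm cone, on a collar 34 mm below the tip where the crank seats (in any of 4 yaws, 10 degrees of play). Turns with the shaft; x, y square to its flats; y at the start points along the guide to the carriage. Gearbox 100 x 100 mm, top at 50 mm. A clockwise turn drives the carriage 30 mm; 1.5 N at the knob; stays where left.
- carriage_mark (a point): Tip of the brass finger on the +x edge of the carriage (120 mm square steel platen with a bronze pot, top 146 mm above the bench), 52 mm above the bench. y axis: along the guide, away from the gearbox. Starts 190 mm along the guide from the shaft; moves only with the shaft, clockwise towards the pointer, anticlockwise back.
- pointer: Fixed pointer beside the slide: aluminium bracket, black block and a brass finger 52 mm above the bench, aimed at the carriage. Origin: on the bench, below and 4 mm before the finger's tip; y axis along the guide, away from the gearbox. Starts 40 to 70 mm (1.3 to 2.4 turns) beyond the carriage's finger; the two fingers face each other when carriage_mark has y = 0 in this frame.
Things that resemble listed ones, but are neither listed nor needed, are in the scene too. There is more than one size of the pointer; the one meant has the size given above. What is shaped like the crank but purple is not meant.

How it is judged:
By the outcome, as a careful person would: the job done as asked, in the order asked, and still so for the second after the job is handed in, with the robot touching nothing.
It also fails if it takes over 72 s, if anything falls off the work surface, if the arm or the gripper's body presses on something with over 40 N, if the wrist force passes 120 N, or if a joint passes its speed limit or range.

## Working session

There is one attempt and no reset: what is moved stays moved. The work goes in short steps, Python scripts to look and compute and a tool call to move; the robot and the scene stay as the last step left them, time stands still between calls to the robot, and variables do not carry over. Pictures are saved under pics/ and viewed, at most 10 in all, crops included, and the job is handed in when it is done.

Besides the shell and the picture viewer there is one more tool, called after "Call:" by a JSON object that holds its "fn" and its "kwargs", one argument or row to a line. drive_tool: Moves the arm, as the interface text tells. Scaled input: -1 to 1 covers 0.12 m each way for a shift and 1.5 rad each way for a turn. Its arguments: {"type":"object","properties":{"steps":{"type":"array"}},"required":["steps"]}

```bash
ls; mkdir -p pics; cat > h.py <<'E'
import numpy as np, cv2
from rig import read_state, optics, order, bot
def cap(n):
    c=optics.capture(n); c['R']=cv2.Rodrigues(np.array(c['rvec'],float))[0]; c['t']=np.array(c['tvec'],float).ravel(); return c
def ray(c,u,v,fish=False):
    x=(np.asarray(u,float)-c['cx'])/c['fx'];y=(np.asarray(v,float)-c['cy'])/c['fy']
    if fish:
        r=np.hypot(x,y)+1e-9; d=np.stack([np.sin(r)*x/r,np.sin(r)*y/r,np.cos(r)],-1)
    else: d=np.stack([x,y,np.ones_like(x)],-1)
    return -c['R'].T@c['t'], d@c['R']
def onplane(c,u,v,z,fish=False):
    o,d=ray(c,u,v,fish); return o+d*((z-o[2])/d[...,2])[...,None]
def cloud(c,fish=False):
    v,u=np.mgrid[:420,:560]; o,d=ray(c,u,v,fish); dc=d@c['R'].T
    return o+d*(c['range_z']/dc[...,2])[...,None]
E
python3 - <<'E'
from h import *
for n in("scene","side","wrist"):
    c=cap(n); cv2.imwrite(f"pics/{n}0.png",c['color']); print(n,c['fx'],c['cx'],c['cy'],-c['R'].T@c['t'],(c['range_z']>0).mean())
    np.savez(f"{n}0.npz",**c)
a=[cv2.imread(f"pics/{n}0.png") for n in("scene","side")]
E
```

```text
pics
scene 450.47433346474685 283.0647193995866 204.01022287957312 [1.06676494 0.4138566  0.90092722] 0.9960119047619047
side 431.9128847001174 283.76247949803076 211.7382834816301 [ 0.11298951 -0.73631211  0.99317041] 0.9958418367346938
wrist 325.19226210127806 275.34849395027993 206.57254984486494 [0.1701598  0.6066453  0.38479276] 0.9957950680272109
```

View pics/scene0.png

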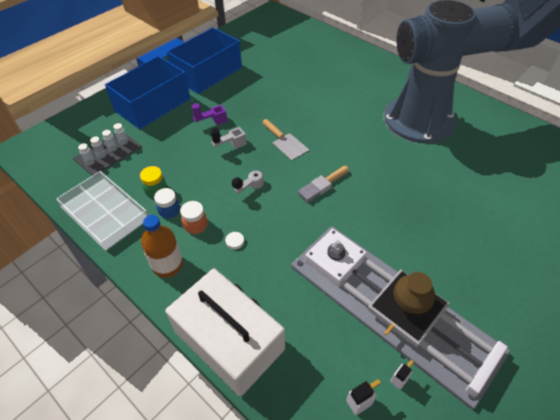

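View pics/side0.png

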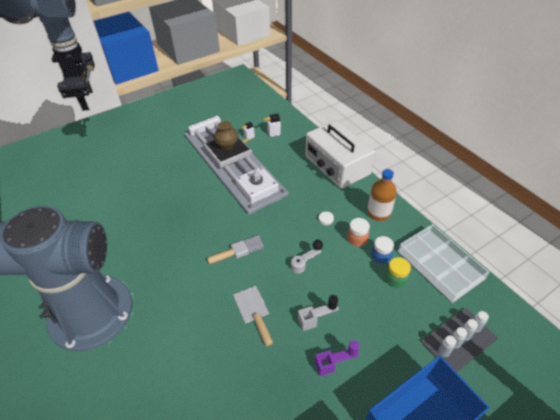

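Scene view: the purple crank is at (208,113), the square-hub crank with cylinder knob at (228,137) and the ball-knob look-alike at (247,182). The shaft is at (337,250) and the carriage with pot at (412,298). Two pointers stand at (362,396) and (403,374), so I'll measure and enlarge them to see which is which.

```bash
python3 - <<'E'
from h import *
S=dict(np.load('scene0.npz'));D=dict(np.load('side0.npz'))
def crop(c,x,y,w,h): return cv2.resize(c['color'][y:y+h,x:x+w],(400,300),interpolation=cv2.INTER_CUBIC)
cv2.imwrite('pics/c1.png',np.vstack([np.hstack([crop(S,190,95,100,75+25),crop(S,320,310,120,100)]),np.hstack([crop(D,285,285,80,60),crop(D,220,100,80,60)])]))
for n,c in(('scene',S),('side',D)):
    P=cloud(c); hsv=cv2.cvtColor(c['color'],cv2.COLOR_BGR2HSV)
    m=(P[...,2]>.008)&(P[...,2]<.3)&(np.hypot(P[...,0],P[...,1])>.2)
    # on the table
    k,l,st,ce=cv2.connectedComponentsWithStats(m.astype(np.uint8))
    for i in range(1,k):
        if st[i,4]>60:
            q=P[l==i]; print(n,ce[i].round(),st[i,4],q.min(0).round(3),q.max(0).round(3))
    b=cv2.inRange(hsv,(12,130,120),(28,255,255))
    k,l,st,ce=cv2.connectedComponentsWithStats(b)
    for i in range(1,k):
        q=P[l==i]
        if 6<st[i,4]<200: print(' brass',ce[i].round(),st[i,4],np.median(q,0).round(3),q[:,2].max().round(3))
E
```

```text
scene [9. 3.] 175 [ 0.531 -1.265  0.15 ] [ 0.632 -1.24   0.18 ]
scene [392.   8.] 1135 [-0.5   -0.454  0.008] [-0.292 -0.235  0.11 ]
scene [481.   3.] 293 [-0.499 -0.198  0.122] [-0.482 -0.023  0.179]
scene [174.  76.] 6565 [ 0.167 -0.727  0.008] [ 0.601 -0.586  0.106]
scene [540.  62.] 2265 [-0.503  0.025  0.008] [-0.106  0.288  0.3  ]
scene [210. 114.] 435 [ 0.387 -0.479  0.008] [ 0.485 -0.422  0.083]
scene [273. 129.] 153 [ 0.325 -0.332  0.008] [ 0.354 -0.246  0.023]
scene [121. 134.] 193 [ 0.641 -0.595  0.008] [ 0.683 -0.559  0.067]
scene [229. 137.] 467 [ 0.42  -0.358  0.008] [ 0.518 -0.309  0.084]
scene [110. 141.] 195 [ 0.669 -0.622  0.008] [ 0.715 -0.557  0.068]
scene [ 92. 151.] 426 [ 0.708 -0.615  0.008] [ 0.789 -0.56   0.069]
scene [160. 192.] 1120 [ 0.686 -0.389  0.008] [ 0.762 -0.254  0.068]
scene [321. 185.] 605 [ 0.322 -0.075  0.008] [ 0.481 -0.022  0.024]
scene [128. 226.] 3930 [ 0.77  -0.536  0.008] [ 0.915 -0.12   0.173]
scene [248. 182.] 400 [ 0.503 -0.198  0.008] [ 0.599 -0.161  0.071]
scene [194. 217.] 657 [ 0.691 -0.223  0.008] [ 0.75  -0.167  0.066]
scene [405.
[... 1033 characters left out ...]
 0.687 -0.231  0.008] [ 0.744 -0.175  0.068]
side [443. 261.] 2016 [ 0.78  -0.501  0.008] [ 0.917 -0.3    0.042]
side [238. 249.] 570 [ 0.319 -0.077  0.008] [ 0.479 -0.026  0.024]
side [382. 249.] 444 [ 0.705 -0.314  0.008] [ 0.757 -0.26   0.063]
side [306. 256.] 389 [ 0.498 -0.207  0.009] [ 0.597 -0.168  0.071]
side [397. 272.] 575 [ 0.684 -0.395  0.008] [ 0.739 -0.34   0.069]
side [317. 312.] 574 [ 0.42  -0.364  0.008] [ 0.515 -0.314  0.086]
side [444. 375.] 3049 [ 0.399 -0.725  0.008] [ 0.789 -0.555  0.106]
side [262. 329.] 263 [ 0.321 -0.336  0.009] [ 0.35  -0.251  0.023]
side [336. 357.] 647 [ 0.385 -0.483  0.008] [ 0.481 -0.426  0.085]
 brass [381. 219.] 24 [ 0.82  -0.191  0.011] 0.018
```

View pics/c1.png

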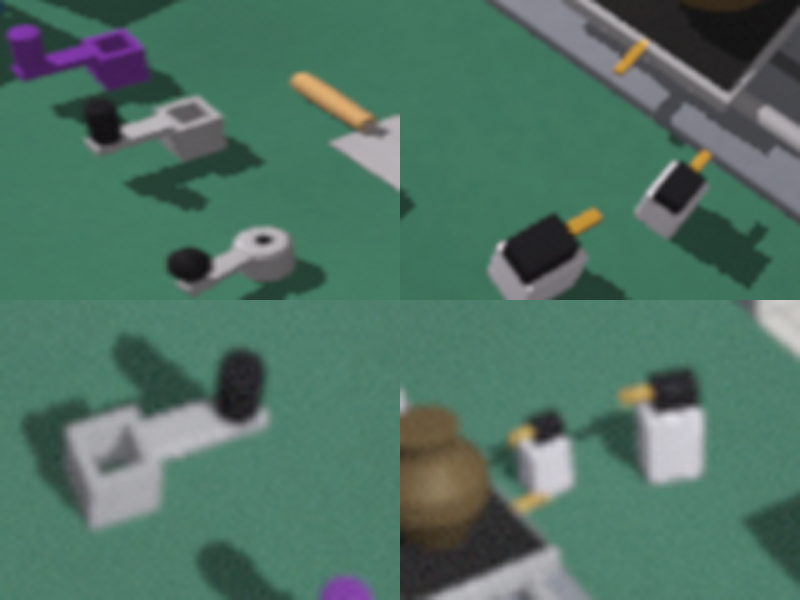

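Top left of the crop, the grey square hub with black cylinder knob (scene 228,137) is the crank. Purple and ball-knob ones are excluded. The small pointer (scene 403,374) has its finger at z≈0.054, which matches 52 mm. The large one (362,396) is at 0.073, so it is not the one meant. Next, precise poses.

```bash
cat > meas.py <<'E'
from h import *
def rect(q):
    (c,s,a)=cv2.minAreaRect((q[:,:2]*1000).astype(np.float32)); return np.round(c,1),np.round(s,1),round(a,1)
for n in('scene','side'):
    c=dict(np.load(n+'0.npz'));P=cloud(c);g=c['color'].max(-1);X,Y,Z=P[...,0],P[...,1],P[...,2]
    box=(X>.39)&(X<.54)&(Y>-.38)&(Y<-.295)
    k=P[box&(Z>.074)&(Z<.09)]; top=P[box&(Z>.034)&(Z<.046)&(g>110)]
    kc=np.array(rect(k)[0]); print(n,'knob',rect(k),'top',rect(top))
    t=top[:,:2]*1000; u0=t[np.linalg.norm(t-kc,axis=1)>40].mean(0)  # hub pts
    print('hubmean',u0.round(1),'d',np.linalg.norm(u0-kc).round(1),'yaw',np.degrees(np.arctan2(*(kc-u0)[::-1])).round(1))
    h=top[np.linalg.norm(t-kc,axis=1)>49];print('hub rect',rect(h))
    box=(X>.48)&(X<.73)&(Y>.04)&(Y<.53)
    s=P[box&(Z>.086)&(Z<.1)&(Y<.2)];print('shaft',s.mean(0).round(4) if len(s) else 0,len(s))
    s=P[box&(Z>.07)&(Z<.1)&(Y<.2)];print('shaft2',rect(s),len(s))
    print('gear',rect(P[box&(Z>.045)&(Z<.056)&(Y<.2)&(X<.66)]),'slide',rect(P[box&(Z>.008)&(Z<.03)&(X<.64)]))
E
python3 meas.py
```

```text
scene knob (array([ 506.1, -346.1]), array([22.1, 21.7]), 73.4) top (array([ 470.2, -334.7]), array([39.5, 97.4]), 82.6)
hubmean [ 444.8 -332.8] d 62.7 yaw -12.2
hub rect (array([ 441.4, -330.2]), array([40.1, 37. ]), 79.5)
shaft [0.5812 0.1309 0.0914] 39
shaft2 (array([579.5, 130. ]), array([19.8, 20.2]), 88.9) 103
gear (array([579.6, 129.8]), array([101. , 101.2]), 89.9) slide (array([573.7, 289.3]), array([460. , 136.6]), 89.4)
side knob (array([ 503.3, -352.1]), array([23., 21.]), 7.7) top (array([ 469.8, -341.4]), array([38.2, 95.8]), 76.8)
hubmean [ 443.7 -336.6] d 61.6 yaw -14.6
hub rect (array([ 441.4, -334.9]), array([38.4, 37.2]), 75.7)
shaft [0.5762 0.1243 0.0906] 22
shaft2 (array([577.6, 124. ]), array([19.2, 20.7]), 81.3) 56
gear (array([577.8, 126.4]), array([103.2, 100.4]), 89.7) slide (array([570.8, 284.5]), array([460.7, 137.9]), 89.9)
```

```bash
cat >> h.py <<'E'
from scipy.spatial.transform import Rotation as Ro
def Rd(yaw): # tool down, tool y at crank y (closing), crank yaw deg; tool x = -crank x  or +x
    c,s=np.cos(np.radians(yaw)),np.sin(np.radians(yaw)); return np.array([[c,s,0],[s,-c,0],[0,0,-1.]])
def plan(p,yaw=None,p0=None,R0=None):
    st=read_state(); p0=np.array(st['position']) if p0 is None else p0; R0=np.array(st['tcp_rot']) if R0 is None else R0
    R1=R0 if yaw is None else Rd(yaw)
    return (R0.T@(np.array(p)-p0)/.12).round(3), (Ro.from_matrix(R0.T@R1).as_rotvec()/1.5).round(3)
E
python3 - <<'E'
from h import *
s=read_state(); print({k:np.round(v,3) for k,v in s.items()}, bot.hold_point_z)
for y in(-14,166): print(y,plan([.4415,-.333,.15],y))
E
```

```text
{'time_s': np.float64(0.15), 'joint_positions': array([ 5.6638e+01,  3.0268e+01,  8.2139e+01,  1.0000e-03,  6.7692e+01,
       -1.0227e+01]), 'qvel': array([-0.037, -0.185, -0.298,  0.097,  0.031,  0.051]), 'tau': array([ 1.0000e-03, -4.4043e+01, -1.7684e+01,  6.3000e-02,  5.5000e-02,
       -0.0000e+00]), 'position': array([0.245, 0.574, 0.222]), 'tcp_rot': array([[-0.92 ,  0.393, -0.001],
       [ 0.393,  0.92 , -0.001],
       [ 0.   , -0.002, -1.   ]]), 'force': array([-0.341,  0.425, -0.419]), 'moment': array([-0.004, -0.026, -0.041]), 'grasp_force': np.float64(0.0), 'opening': np.float64(1.0)} 0.0187
-14 (array([-4.475, -6.309,  0.607]), array([-0.   ,  0.002,  1.988]))
166 (array([-4.475, -6.309,  0.607]), array([-0.001, -0.   , -0.106]))
```

Call:
{"fn": "drive_tool", "kwargs": {
  "steps": [
    [87,-1,-0.5,0,0,0,0],
    [87,-1,-0.5,0,0,0,0],
    [87,-1,-0.5,0,0,0,0]
  ]
}}

```text
time_s: 0.45
position: [0.3333, 0.4703, 0.2222]
tcp_rot: [[-0.92, 0.393, -0.0], [0.393, 0.92, -0.001], [-0.0, -0.001, -1.0]]
force: [0.7, 1.2, 0.0]
opening: 1.0
grasp_force: 0.0
```

Call:
{"fn": "drive_tool", "kwargs": {
  "steps": [
    [87,-1,-0.5,0,0,0,0],
    [87,-1,-0.5,0,0,0,0],
    [87,-1,-0.5,0,0,0,0]
  ]
}}

```text
time_s: 0.75
position: [0.4207, 0.3677, 0.2224]
tcp_rot: [[-0.919, 0.394, 0.0], [0.394, 0.919, -0.001], [-0.0, -0.001, -1.0]]
force: [0.3, 1.5, -0.6]
opening: 1.001
grasp_force: 0.0
```

Call:
{"fn": "drive_tool", "kwargs": {
  "steps": [
    [87,-0.43,-1,0,0,0,0],
    [87,-0.43,-1,0,0,0,0],
    [87,-0.43,-1,0,0,0,0]
  ]
}}

```text
time_s: 1.05
position: [0.4186, 0.2365, 0.2221]
tcp_rot: [[-0.919, 0.394, -0.002], [0.394, 0.919, -0.001], [0.001, -0.002, -1.0]]
force: [-0.1, -0.5, 0.0]
opening: 1.001
grasp_force: 0.0
```

Call:
{"fn": "drive_tool", "kwargs": {
  "steps": [
    [87,-0.43,-1,0,0,0,0],
    [87,-0.43,-1,0,0,0,0],
    [87,-0.43,-1,0,0,0,0]
  ]
}}

```text
time_s: 1.35
position: [0.4191, 0.1062, 0.2225]
tcp_rot: [[-0.919, 0.394, -0.001], [0.394, 0.919, -0.001], [0.0, -0.001, -1.0]]
force: [0.0, 0.3, 0.2]
opening: 0.998
grasp_force: 0.0
```

Call:
{"fn": "drive_tool", "kwargs": {
  "steps": [
    [87,-0.43,-1,0,0,0,0],
    [87,-0.43,-1,0,0,0,0],
    [87,-0.43,-1,0,0,0,0]
  ]
}}

```text
time_s: 1.65
position: [0.42, -0.0246, 0.2226]
tcp_rot: [[-0.919, 0.395, 0.001], [0.395, 0.919, -0.001], [-0.001, -0.001, -1.0]]
force: [1.6, -0.8, -0.2]
opening: 0.998
grasp_force: 0.0
```

Call:
{"fn": "drive_tool", "kwargs": {
  "steps": [
    [87,-0.43,-1,0,0,0,0],
    [87,-0.43,-1,0,0,0,0],
    [87,-0.43,-1,0,0,0,0]
  ]
}}

```text
time_s: 1.95
position: [0.4205, -0.1559, 0.2227]
tcp_rot: [[-0.919, 0.395, 0.001], [0.395, 0.919, -0.001], [-0.002, -0.001, -1.0]]
force: [0.3, -0.0, 0.6]
opening: 1.0
grasp_force: 0.0
```

Call:
{"fn": "drive_tool", "kwargs": {
  "steps": [
    [87,-0.4,-0.8,0,0,0,-0.1],
    [87,-0.4,-0.8,0,0,0,-0.1],
    [87,-0.4,-0.8,0,0,0,-0.1],
    [87,-0.4,-0.8,0,0,0,-0.1],
    [87,-0.4,-0.8,0,0,0,-0.1]
  ]
}}

```text
time_s: 2.45
position: [0.4259, -0.2581, 0.222]
tcp_rot: [[-0.968, 0.251, -0.002], [0.251, 0.968, 0.002], [0.002, 0.002, -1.0]]
force: [0.4, -0.2, 0.9]
opening: 1.003
grasp_force: 0.0
```

```bash
cat > look.py <<'E'
import sys
from h import *
n=sys.argv[1]; c=cap('wrist'); cv2.imwrite(f'pics/{n}.png',c['color']); np.savez(n+'.npz',**c)
E
python3 look.py w1; python3 - <<'E'
from h import *
c=dict(np.load('w1.npz'));P=cloud(c,True);g=c['color'].max(-1);X,Y,Z=np.moveaxis(P,-1,0)
def rect(q):
    a=cv2.minAreaRect((q[:,:2]*1000).astype(np.float32)); return np.round(a[0],1),np.round(a[1],1),round(a[2],1)
box=(X>.39)&(X<.54)&(Y>-.38)&(Y<-.295)
k=P[box&(Z>.074)&(Z<.09)];t=P[box&(Z>.034)&(Z<.046)]
print(rect(k),len(k),np.median(k[:,2]),rect(t),len(t)); kc=np.array(rect(k)[0])
h=t[np.linalg.norm(t[:,:2]*1000-kc,axis=1)>48];print(rect(h),len(h))
s=read_state();print(s['position'],s['tcp_rot'].round(3) if hasattr(s['tcp_rot'],'round') else s['tcp_rot'],plan([.4415,-.333,.1],166))
E
```

```text
(array([ 500.6, -349.4]), array([22.7, 16.1]), 71.6) 267 0.080861531716023 (array([ 469.8, -341.9]), array([36.6, 94.6]), 75.6) 1229
(array([ 440.4, -334.4]), array([36.8, 33.7]), 75.1) 564
[ 0.42598203 -0.2575713   0.22215801] [[-0.968  0.25  -0.001]
 [ 0.25   0.968  0.002]
 [ 0.002  0.002 -1.   ]] (array([-0.285, -0.578,  1.016]), array([ 0.001, -0.001, -0.006]))
```

View pics/w1.png

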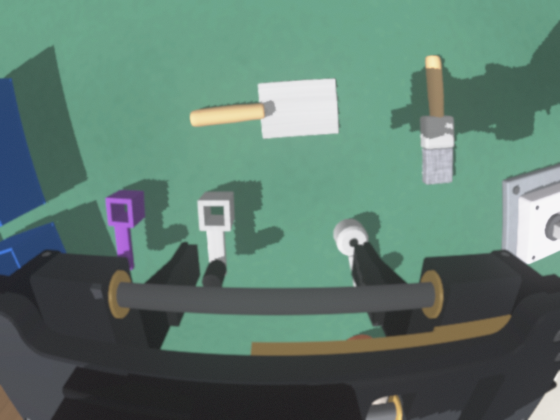

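The wrist view shows the crank at (215,212), with the hub top at (0.441,-0.334) and yaw about -14.5°. I go over the hub and down.

Call:
{"fn": "drive_tool", "kwargs": {
  "steps": [
    [70,-0.28,-0.58,0.3,0,0,0],
    [70,-0.28,-0.58,0.5,0,0,0],
    [70,-0.28,-0.58,1,0,0,0],
    [70,-0.28,-0.58,1,0,0,0],
    [70,-0.28,-0.58,1,0,0,0],
    [70,-0.28,-0.58,1,0,0,0]
  ]
}}

```text
time_s: 3.1
position: [0.4425, -0.3345, 0.1041]
tcp_rot: [[-0.968, 0.249, 0.001], [0.249, 0.968, -0.001], [-0.001, -0.001, -1.0]]
force: [0.4, 0.1, 0.6]
opening: 0.804
grasp_force: 0.0
```

```bash
python3 - <<'E'
from h import *
print(plan([.4413,-.334,.013],165.5),read_state()['position'])
E
```

```text
(array([0.012, 0.002, 0.759]), array([-0.   ,  0.001,  0.001])) [ 0.44249583 -0.3345157   0.10409461]
```

Call:
{"fn": "drive_tool", "kwargs": {
  "steps": [
    [70,0.01,0,0.3,0,0,0],
    [70,0.01,0,0.55,0,0,0],
    [70,0.01,0,0.75,0,0,0],
    [70,0.01,0,0.75,0,0,0],
    [30,0.01,0,0.75,0,0,0],
    [30,0.01,0,0.75,0,0,0],
    [30,0.01,0,0.75,0,0,0],
    [30,0.01,0,0.75,0,0,0]
  ]
}}

```text
time_s: 3.9
position: [0.4412, -0.3357, 0.0139]
tcp_rot: [[-0.968, 0.251, 0.002], [0.251, 0.968, -0.002], [-0.002, -0.001, -1.0]]
force: [0.6, 0.1, -0.3]
opening: 0.526
grasp_force: 0.0
```

Call:
{"fn": "drive_tool", "kwargs": {
  "steps": [
    [20,0,0,0,0,0,0],
    [20,0,0,0,0,0,0],
    [20,0,0,0,0,0,0],
    [20,0,0,0,0,0,0]
  ]
}}

```text
time_s: 4.3
position: [0.4408, -0.3349, 0.0132]
tcp_rot: [[-0.968, 0.251, 0.0], [0.251, 0.968, 0.0], [-0.0, 0.0, -1.0]]
force: [-0.7, 2.1, 5.2]
opening: 0.41
grasp_force: 30.0
```

Call:
{"fn": "drive_tool", "kwargs": {
  "steps": [
    [20,0,0,-0.3,0,0,0],
    [20,0,0,-0.7,0,0,0],
    [20,0,0,-1,0,0,0],
    [20,0,0,-1,0,0,0]
  ]
}}

```text
time_s: 4.7
position: [0.4429, -0.3377, 0.1369]
tcp_rot: [[-0.968, 0.251, 0.007], [0.251, 0.968, -0.008], [-0.008, -0.006, -1.0]]
force: [1.1, -0.8, -2.7]
opening: 0.413
grasp_force: 30.0
```

Call:
{"fn": "drive_tool", "kwargs": {
  "steps": [
    [20,0,0.25,0,0,0,0],
    [20,0,0.6,0,0,0,0],
    [20,-0.04,0.96,0,0,0,0],
    [20,-0.04,0.96,0,0,0,0]
  ]
}}

```text
time_s: 5.1
position: [0.4727, -0.2185, 0.1304]
tcp_rot: [[-0.969, 0.247, -0.005], [0.247, 0.969, 0.006], [0.007, 0.005, -1.0]]
force: [-0.8, 0.7, -3.5]
opening: 0.408
grasp_force: 30.0
```

Call:
{"fn": "drive_tool", "kwargs": {
  "steps": [
    [20,0,0.3,0,0,0,0],
    [20,0,0.6,0,0,0,0],
    [20,-0.04,0.96,0,0,0,0],
    [20,-0.04,0.96,0,0,0,0]
  ]
}}

```text
time_s: 5.5
position: [0.5071, -0.1099, 0.1308]
tcp_rot: [[-0.969, 0.246, -0.003], [0.246, 0.969, 0.003], [0.004, 0.002, -1.0]]
force: [0.3, -0.7, -3.4]
opening: 0.41
grasp_force: 30.0
```

Call:
{"fn": "drive_tool", "kwargs": {
  "steps": [
    [20,0,0.3,0,0,0,0],
    [20,0,0.6,0,0,0,0],
    [20,-0.04,0.96,0,0,0,0],
    [20,-0.04,0.96,0,0,0,0]
  ]
}}

```text
time_s: 5.9
position: [0.5419, -0.0008, 0.1313]
tcp_rot: [[-0.969, 0.247, -0.001], [0.247, 0.969, 0.002], [0.001, 0.001, -1.0]]
force: [0.4, -0.2, -2.5]
opening: 0.407
grasp_force: 30.0
```

Call:
{"fn": "drive_tool", "kwargs": {
  "steps": [
    [20,0,0.3,0,0,0,-0.08],
    [20,0,0.6,0,0,0,-0.169],
    [20,-0.04,0.96,0,0,0,-0.169],
    [20,-0.04,0.96,0,0,0,-0.169],
    [20,-0.04,0.96,0,0,0,-0.169],
    [20,-0.04,0.96,0,0,0,-0.169]
  ]
}}

```text
time_s: 6.5
position: [0.5739, 0.1046, 0.1315]
tcp_rot: [[-1.0, 0.001, -0.003], [0.001, 1.0, -0.001], [0.003, -0.001, -1.0]]
force: [-0.1, 0.9, -2.7]
opening: 0.41
grasp_force: 30.0
```

```bash
python3 - <<'E'
from h import *
print(read_state()['position'],plan([.5785,.1275,.133],180))
ims=[]
for n in('scene','side','wrist'):
    c=cap(n);np.savez(n+'1.npz',**c);ims.append(c['color'])
cv2.imwrite('pics/a1.png',np.hstack([cv2.resize(ims[0][180:330,240:440],(400,300)),cv2.resize(ims[1][110:230,170:330],(400,300))]))
E
```

```text
[0.57390074 0.1045692  0.13148066] (array([-0.038,  0.191, -0.013]), array([-0.   , -0.002, -0.001]))
```

View pics/a1.png

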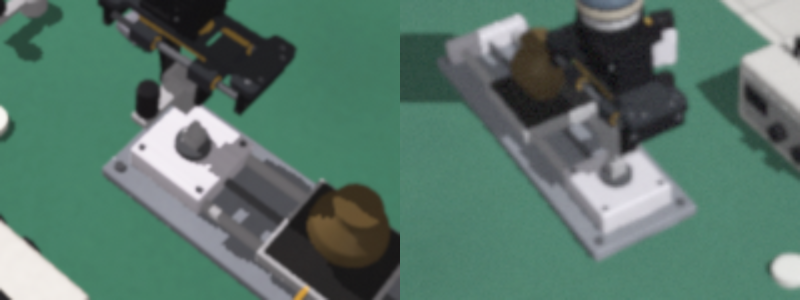

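```bash
python3 - <<'E'
from h import *
for n in('scene','wrist'):
    c=dict(np.load(n+'1.npz'));P=cloud(c,n=='wrist');X,Y,Z=np.moveaxis(P,-1,0)
    def rect(m):
        q=P[m]; 
        if len(q)<5: return len(q)
        a=cv2.minAreaRect((q[:,:2]*1000).astype(np.float32)); return np.round(a[0],1),np.round(a[1],1),round(a[2],1),len(q),np.median(q[:,2]).round(4)
    b=(abs(X-.64)<.04)&(abs(Y-.105)<.04)
    print(n,'knob',rect(b&(Z>.192)&(Z<.21)))
    b=(abs(X-.578)<.03)&(abs(Y-.127)<.03)
    print('shaft',rect(b&(Z>.086)&(Z<.098)),rect(b&(Z>.07)&(Z<.098)))
    print('gear',rect((X>.5)&(X<.66)&(Y>.05)&(Y<.2)&(Z>.045)&(Z<.056)))
E
```

```text
scene knob (array([614.2, 107.2]), array([61.6, 57.1]), 42.6, 132, np.float64(0.1986))
shaft (array([580.4, 129.5]), array([13.7, 15.7]), 64.8, 43, np.float64(0.0911)) (array([579.6, 130.1]), array([19.4, 21. ]), 86.7, 107, np.float64(0.0822))
gear (array([579.6, 129.7]), array([100.6, 101.2]), 89.2, 1356, np.float64(0.05))
wrist knob 0
shaft (array([576.7, 131.2]), array([13.7,  6.5]), 15.8, 157, np.float64(0.092)) (array([573.3, 129.5]), array([23.5, 13.4]), 59.8, 463, np.float64(0.0828))
gear (array([578.2, 127.5]), array([100.7,  98.6]), 89.3, 8686, np.float64(0.0508))
```

Call:
{"fn": "drive_tool", "kwargs": {
  "steps": [
    [20,-0.037,0.1,0,0,0,0],
    [20,-0.037,0.189,0,0,0,0],
    [20,-0.037,0.189,0,0,0,0],
    [20,-0.037,0.189,0.1,0,0,0],
    [20,-0.037,0.189,0.2,0,0,0],
    [20,-0.037,0.189,0.25,0,0,0],
    [20,-0.037,0.189,0.3,0,0,0],
    [20,-0.037,0.189,0.3,0,0,0]
  ]
}}

```text
time_s: 7.45
position: [0.5785, 0.1286, 0.0952]
tcp_rot: [[-1.0, 0.001, -0.003], [0.001, 1.0, -0.0], [0.003, -0.0, -1.0]]
force: [-0.5, -0.7, -2.1]
opening: 0.413
grasp_force: 30.0
```

Call:
{"fn": "drive_tool", "kwargs": {
  "steps": [
    [20,0,-0.008,0.05,0,0,0],
    [20,0,-0.008,0.1,0,0,0],
    [20,0,-0.008,0.13,0,0,0],
    [20,0,-0.008,0.16,0,0,0],
    [20,0,-0.008,0.18,0,0,0],
    [20,0,-0.008,0.18,0,0,0]
  ]
}}

```text
time_s: 8.05
position: [0.5791, 0.1279, 0.0746]
tcp_rot: [[-1.0, 0.0, -0.001], [0.0, 1.0, -0.0], [0.001, -0.0, -1.0]]
force: [-0.1, 0.5, -2.6]
opening: 0.412
grasp_force: 30.0
```

Call:
{"fn": "drive_tool", "kwargs": {
  "steps": [
    [20,0,0,0.012,0,0,0],
    [20,0,0,0.012,0,0,0],
    [60,0,0,0.012,0,0,0],
    [60,0,0,0.012,0,0,0],
    [60,0,0,0.012,0,0,0],
    [60,0,0,0.012,0,0,0],
    [60,0,0,-0.3,0,0,0],
    [60,0,0,-0.7,0,0,0]
  ]
}}

```text
time_s: 8.85
position: [0.5773, 0.1277, 0.1574]
tcp_rot: [[-1.0, 0.0, -0.007], [0.0, 1.0, -0.0], [0.007, -0.0, -1.0]]
force: [0.7, 0.8, 0.3]
opening: 0.685
grasp_force: 0.0
```

Call:
{"fn": "drive_tool", "kwargs": {
  "steps": [
    [60,0,0,0,0,0,0],
    [60,0.3,0,0,0,0,0],
    [60,0.7,0,0,0,0,0],
    [60,0.7,0,0,0,0,0]
  ]
}}

```text
time_s: 9.25
position: [0.4832, 0.1281, 0.1568]
tcp_rot: [[-1.0, -0.001, -0.017], [-0.001, 1.0, -0.0], [0.017, -0.0, -1.0]]
force: [-0.3, 0.4, 0.2]
opening: 0.693
grasp_force: 0.0
```

```bash
python3 - <<'E'
from h import *
print(read_state()['position'])
for n in('scene','side','wrist'):
    c=cap(n);np.savez(n+'2.npz',**c);P=cloud(c,n=='wrist');X,Y,Z=np.moveaxis(P,-1,0);g=c['color'].max(-1)
    def rect(m):
        q=P[m]; 
        if len(q)<5: return len(q)
        a=cv2.minAreaRect((q[:,:2]*1000).astype(np.float32)); return np.round(a[0],1),np.round(a[1],1),round(a[2],1),len(q),np.median(q[:,2]).round(4)
    b=(abs(X-.6)<.06)&(abs(Y-.128)<.03)
    print(n,'knob',rect(b&(Z>.133)&(Z<.146)&(X>.62)),'top',rect(b&(Z>.093)&(Z<.107)&(g>90)))
    cv2.imwrite(f'pics/{n}2.png',c['color'])
a=cv2.imread('pics/scene2.png')[190:310,260:420];b=cv2.imread('pics/wrist2.png')
cv2.imwrite('pics/a2.png',np.hstack([cv2.resize(a,(400,300)),cv2.resize(b,(400,300))]))
E
```

```text
[0.48319485 0.12814683 0.15679366]
scene knob (array([645.8, 130.1]), array([23.5, 20.3]), 41.6, 103, np.float64(0.1402)) top (array([609.7, 130.1]), array([98.3, 36.7]), 0.3, 346, np.float64(0.0996))
side knob (array([644.1, 126.4]), array([23.4, 23.5]), 6.8, 43, np.float64(0.1394)) top (array([608. , 127.5]), array([95.4, 41.9]), 0.6, 185, np.float64(0.0993))
wrist knob 0 top (array([589.3, 127.7]), array([36. , 31.6]), 89.1, 809, np.float64(0.1006))
```

View pics/a2.png

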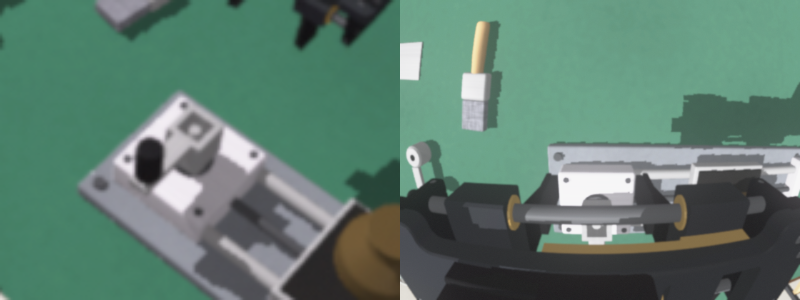

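The crank is seated: hub top z≈0.100, and knob top 0.140 at (0.6445,0.1275). Moving over the knob and gripping it.

Call:
{"fn": "drive_tool", "kwargs": {
  "steps": [
    [60,-0.3,0,0,0,0,0],
    [60,-0.67,0,0,0,0,0],
    [60,-0.67,0,0,0,0,0]
  ]
}}

```text
time_s: 9.7
position: [0.5853, 0.1273, 0.16]
tcp_rot: [[-1.0, 0.001, 0.013], [0.001, 1.0, 0.0], [-0.013, 0.0, -1.0]]
force: [-0.1, 0.1, -0.9]
opening: 0.688
grasp_force: 0.0
```

Call:
{"fn": "drive_tool", "kwargs": {
  "steps": [
    [60,-0.3,0,0,0,0,0],
    [60,-0.67,0,0,0,0,0],
    [60,-0.67,0,0,0,0,0],
    [60,-0.67,0,0,0,0,0]
  ]
}}

```text
time_s: 10.1
position: [0.6576, 0.1275, 0.1583]
tcp_rot: [[-1.0, 0.001, 0.001], [0.001, 1.0, 0.0], [-0.001, 0.0, -1.0]]
force: [-0.6, 0.3, -0.5]
opening: 0.689
grasp_force: 0.0
```

```bash
cat > gap.py <<'E'
from h import *
def fing(c):
    hsv=cv2.cvtColor(c['color'],cv2.COLOR_BGR2HSV); b=cv2.inRange(hsv,(12,120,100),(30,255,255))
    v,u=np.nonzero(b); p=onplane(c,u,v,.053); ok=(p[:,0]>.62)&(p[:,0]<.705)&(p[:,1]>.25)&(p[:,1]<.42)
    m=np.zeros(b.shape,np.uint8); m[v[ok],u[ok]]=1
    k,l,st,ce=cv2.connectedComponentsWithStats(m); r=[]
    for i in range(1,k):
        if st[i,4]>8:
            vv,uu=np.nonzero(l==i); q=onplane(c,uu,vv,.053)*1000; r.append((q.mean(0).round(1)[:2],q.min(0).round(1)[:2],q.max(0).round(1)[:2],st[i,4]))
    return r
if __name__=='__main__':
    s=read_state(); print(s['position'],s['force'])
    c=cap('scene')
    for r in fing(c): print(*r)
E
python3 gap.py
```

```text
[0.65756791 0.12753984 0.15833589] [-0.62389879  0.29296067 -0.45636768]
[652.3 317.2] [637.6 314.1] [665.7 319.7] 37
[681.9 384.7] [674.5 381. ] [689.3 388.2] 32
```

Call:
{"fn": "drive_tool", "kwargs": {
  "steps": [
    [60,0.113,0,0,0,0,0],
    [60,0.113,0,0.2,0,0,0],
    [60,0.113,0,0.42,0,0,0],
    [60,0.113,0,0.42,0,0,0],
    [15,0.113,0,0.42,0,0,0],
    [15,0.113,0,0.42,0,0,0],
    [15,0.113,0,0.42,0,0,0],
    [15,0.113,0,0.42,0,0,0]
  ]
}}

```text
time_s: 10.95
position: [0.6433, 0.1279, 0.1098]
tcp_rot: [[-1.0, 0.0, 0.002], [0.0, 1.0, 0.0], [-0.002, 0.0, -1.0]]
force: [0.5, 0.2, 0.6]
opening: 0.411
grasp_force: 0.0
```

Call:
{"fn": "drive_tool", "kwargs": {
  "steps": [
    [15,0,0,0,0,0,0],
    [15,0,0,0,0,0,0],
    [15,0,0,0,0,0,0],
    [15,0,0,0,0,0,0]
  ]
}}

```text
time_s: 11.35
position: [0.643, 0.1279, 0.1089]
tcp_rot: [[-1.0, 0.0, 0.001], [0.0, 1.0, 0.0], [-0.001, 0.0, -1.0]]
force: [0.4, -0.0, 1.1]
opening: 0.265
grasp_force: 30.0
```

Call:
{"fn": "drive_tool", "kwargs": {
  "steps": [
    [15,0.018,-0.14,0,0,0,0],
    [15,0.073,-0.271,0,0,0,0],
    [15,0.159,-0.383,0,0,0,0],
    [15,0.271,-0.469,0,0,0,0],
    [15,0.401,-0.523,0,0,0,0],
    [15,0.542,-0.542,0,0,0,0],
    [15,0.682,-0.523,0,0,0,0],
    [15,0.813,-0.469,0,0,0,0]
  ]
}}

```text
time_s: 12.15
position: [0.5453, 0.07, 0.1088]
tcp_rot: [[-1.0, 0.003, 0.003], [0.003, 1.0, -0.0], [-0.003, -0.0, -1.0]]
force: [4.3, 3.2, -2.4]
opening: 0.267
grasp_force: 30.0
```

```bash
python3 gap.py
```

```text
[0.54529282 0.07002583 0.1088325 ] [ 4.29882829  3.22780033 -2.36909401]
[652.  325.6] [638.9 322.9] [665.2 328.7] 37
[682.2 384.5] [675.8 381.4] [689.3 387.6] 25
```

Winding works: the carriage moved 8.4 mm. Continuing.

Call:
{"fn": "drive_tool", "kwargs": {
  "steps": [
    [15,0.112,0.086,0,0,0,0],
    [15,0.198,0.198,0,0,0,0],
    [15,0.252,0.329,0,0,0,0],
    [15,0.271,0.469,0,0,0,0],
    [15,0.252,0.609,0,0,0,0],
    [15,0.198,0.74,0,0,0,0],
    [15,0.112,0.852,0,0,0,0],
    [15,0,0.938,0,0,0,0]
  ]
}}

```text
time_s: 13.0
position: [0.5445, 0.1849, 0.1086]
tcp_rot: [[-1.0, -0.002, -0.001], [-0.002, 1.0, -0.002], [0.001, -0.002, -1.0]]
force: [1.7, -5.6, 1.1]
opening: 0.27
grasp_force: 30.0
```

Call:
{"fn": "drive_tool", "kwargs": {
  "steps": [
    [15,-0.131,0.054,0,0,0,0],
    [15,-0.271,0.073,0,0,0,0],
    [15,-0.411,0.054,0,0,0,0],
    [15,-0.542,0,0,0,0,0],
    [15,-0.654,-0.086,0,0,0,0],
    [15,-0.74,-0.198,0,0,0,0],
    [15,-0.794,-0.329,0,0,0,0],
    [15,-0.813,-0.469,0,0,0,0]
  ]
}}

```text
time_s: 13.8
position: [0.6424, 0.1273, 0.1083]
tcp_rot: [[-1.0, 0.001, -0.001], [0.001, 1.0, 0.001], [0.001, 0.001, -1.0]]
force: [-3.8, 1.9, 2.1]
opening: 0.263
grasp_force: 30.0
```

```bash
python3 gap.py
```

```text
[0.64242066 0.1272598  0.10826269] [-3.80088844  1.923941    2.12628685]
[652.4 345.9] [637.6 343.3] [665.8 348.4] 37
[681.7 384.6] [674.5 381.4] [689.3 388. ] 27
```

Call:
{"fn": "drive_tool", "kwargs": {
  "steps": [
    [15,0.018,-0.14,0,0,0,0],
    [15,0.073,-0.271,0,0,0,0],
    [15,0.159,-0.383,0,0,0,0],
    [15,0.271,-0.469,0,0,0,0],
    [15,0.401,-0.523,0,0,0,0],
    [15,0.542,-0.542,0,0,0,0],
    [15,0.682,-0.523,0,0,0,0],
    [15,0.813,-0.469,0,0,0,0]
  ]
}}

```text
time_s: 14.65
position: [0.5459, 0.0699, 0.1089]
tcp_rot: [[-1.0, 0.001, 0.005], [0.001, 1.0, -0.001], [-0.005, -0.001, -1.0]]
force: [2.0, 1.0, -1.2]
opening: 0.268
grasp_force: 30.0
```

Call:
{"fn": "drive_tool", "kwargs": {
  "steps": [
    [15,0.112,0.086,0,0,0,0],
    [15,0.198,0.198,0,0,0,0],
    [15,0.252,0.329,0,0,0,0],
    [15,0.271,0.469,0,0,0,0],
    [15,0.252,0.609,0,0,0,0],
    [15,0.198,0.74,0,0,0,0],
    [15,0.112,0.852,0,0,0,0],
    [15,0,0.938,0,0,0,0]
  ]
}}

```text
time_s: 15.45
position: [0.5449, 0.1851, 0.1086]
tcp_rot: [[-1.0, -0.002, -0.0], [-0.002, 1.0, -0.002], [0.0, -0.002, -1.0]]
force: [1.6, -5.6, 0.1]
opening: 0.268
grasp_force: 30.0
```

Call:
{"fn": "drive_tool", "kwargs": {
  "steps": [
    [15,-0.131,0.054,0,0,0,0],
    [15,-0.271,0.073,0,0,0,0],
    [15,-0.411,0.054,0,0,0,0],
    [15,-0.542,0,0,0,0,0],
    [15,-0.654,-0.086,0,0,0,0],
    [15,-0.74,-0.198,0,0,0,0],
    [15,-0.794,-0.329,0,0,0,0],
    [15,-0.813,-0.469,0,0,0,0]
  ]
}}

```text
time_s: 16.25
position: [0.6425, 0.1272, 0.1083]
tcp_rot: [[-1.0, 0.001, -0.001], [0.001, 1.0, 0.001], [0.001, 0.001, -1.0]]
force: [-4.5, 2.7, 2.9]
opening: 0.269
grasp_force: 30.0
```

```bash
python3 gap.py; sed -i 's/.scene.)/"side")/' gap.py; python3 gap.py
```

```text
[0.64251324 0.12718733 0.10828617] [-4.45954839  2.6856862   2.93216133]
[653.9 376. ] [638.1 372.4] [665.8 379.1] 42
[681.7 384.6] [674.5 381.4] [689.3 388. ] 27
[0.64241127 0.12410537 0.10816015] [-2.81078844 -0.89108203  4.05049009]
```

Call:
{"fn": "drive_tool", "kwargs": {
  "steps": [
    [15,0.018,-0.14,0,0,0,0],
    [15,0.073,-0.271,0,0,0,0],
    [15,0.159,-0.383,0,0,0,0],
    [15,0.271,-0.469,0,0,0,0],
    [15,0.401,-0.523,0,0,0,0],
    [15,0.401,-0.523,0,0,0,0],
    [15,0.401,-0.523,0,0,0,0],
    [15,0.401,-0.523,0,0,0,0]
  ]
}}

```text
time_s: 17.15
position: [0.5954, 0.0647, 0.1088]
tcp_rot: [[-1.0, -0.0, 0.002], [-0.0, 1.0, -0.001], [-0.002, -0.001, -1.0]]
force: [-0.1, 1.3, 1.1]
opening: 0.27
grasp_force: 30.0
```

```bash
sed -i 's/"side")/"scene")/' gap.py; python3 gap.py; python3 gap.py;  python3 - <<'E'
from h import *
c=cap('scene');s=cap('side')
cv2.imwrite('pics/a3.png',np.hstack([cv2.resize(c['color'][320:400,350:450],(400,320),interpolation=cv2.INTER_CUBIC),cv2.resize(s['color'][100:164,210:290],(400,320),interpolation=cv2.INTER_CUBIC)]))
E
```

```text
[0.59541858 0.0646706  0.10882321] [-0.14478005  1.33385005  1.08552611]
[652.5 382.2] [639.4 378.8] [665.3 385.2] 42
[682.3 384.6] [675.8 381.8] [689.3 387.6] 24
[0.59557313 0.06473994 0.10881573] [-0.24641275 -0.08062056  1.7311299 ]
[652.5 382.2] [639.4 378.8] [665.3 385.2] 42
[682.3 384.6] [675.8 381.8] [689.3 387.6] 24
```

View pics/a3.png

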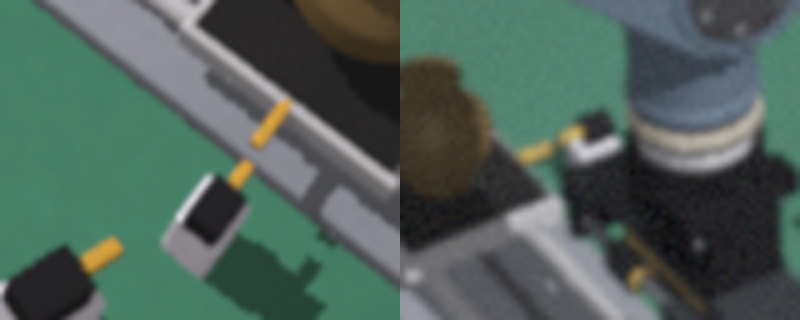

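Left crop: the carriage finger at (270,122) and the pointer finger at (240,173) are nearly in line, with about 2.4 mm left (28°).

Call:
{"fn": "drive_tool", "kwargs": {
  "steps": [
    [15,0.093,-0.016,0,0,0,0],
    [15,0.187,-0.016,0,0,0,0],
    [15,0.262,-0.005,0,0,0,0],
    [15,0.262,-0.005,0,0,0,0],
    [15,0.262,-0.005,0,0,0,0],
    [15,0.262,-0.005,0,0,0,0]
  ]
}}

```text
time_s: 17.95
position: [0.5619, 0.0642, 0.1088]
tcp_rot: [[-1.0, -0.0, -0.002], [-0.0, 1.0, -0.001], [0.002, -0.001, -1.0]]
force: [-1.9, -2.7, 5.9]
opening: 0.266
grasp_force: 30.0
```

```bash
cat > fine.py <<'E'
from h import *
# averaged, saturation-weighted finger centrelines on the plane z=.053
cs=[cap('scene') for _ in range(4)]; c=cs[0]; im=np.mean([k['color'].astype(float) for k in cs],0)
w=np.clip(np.minimum(im[...,2],im[...,1]*1.3)-im[...,0]-40,0,None)
v,u=np.mgrid[:420,:560]; p=onplane(c,u,v,.053)*1000
for n,a,b in(('car',638,664),('ptr',674,688)):
    m=(p[...,0]>a)&(p[...,0]<b)&(abs(p[...,1]-384)<12); ww=w*m
    x=(ww*p[...,0]).sum()/ww.sum(); y=(ww*p[...,1]).sum()/ww.sum()
    sl=(ww*(p[...,0]-x)*(p[...,1]-y)).sum()/(ww*(p[...,0]-x)**2).sum()
    print(n,x.round(1),y.round(2),'slope',sl.round(3),(ww>5).sum())
P=cloud(c);X,Y,Z=np.moveaxis(P,-1,0)
print(read_state()['position'])
E
python3 fine.py; python3 gap.py
```

```text
car 650.9 384.51 slope -0.015 49
ptr 681.6 384.47 slope -0.039 28
[0.5620078  0.06410603 0.1087594 ]
[0.5620078  0.06410603 0.1087594 ] [-1.73305892 -3.94582496  5.4341383 ]
[651.9 384.5] [638.1 381.3] [665.7 387.6] 44
[682.3 384.6] [675.8 381.8] [689.3 387.6] 24
```

Call:
{"fn": "drive_tool", "kwargs": {
  "steps": [
    [50,0,0,0,0,0,0],
    [50,0,0,0,0,0,0],
    [50,0,0,0,0,0,0],
    [50,0,0,0,0,0,0],
    [50,0,0,-0.2,0,0,0],
    [50,0,0,-0.5,0,0,0],
    [50,0,0,-0.8,0,0,0],
    [50,0,0,-0.8,0,0,0]
  ]
}}

```text
time_s: 19.0
position: [0.5665, 0.0645, 0.2094]
tcp_rot: [[-1.0, -0.0, 0.011], [-0.0, 1.0, -0.001], [-0.011, -0.001, -1.0]]
force: [0.8, 0.6, 0.1]
opening: 0.575
grasp_force: 0.0
```

Call:
{"fn": "drive_tool", "kwargs": {
  "steps": [
    [50,0.3,-0.3,0,0,0,0],
    [50,0.6,-0.6,0,0,0,0],
    [50,0.8,-0.8,0,0,0,0],
    [50,0.8,-0.8,0,0,0,0]
  ]
}}

```text
time_s: 19.4
position: [0.4627, -0.0327, 0.2035]
tcp_rot: [[-1.0, 0.004, -0.006], [0.004, 1.0, 0.001], [0.006, 0.001, -1.0]]
force: [0.2, 0.2, -0.6]
opening: 0.577
grasp_force: 0.0
```

```bash
python3 fine.py; python3 - <<'E'
from h import *
c=cap('scene');P=cloud(c);X,Y,Z=np.moveaxis(P,-1,0)
b=(abs(X-.575)<.06)&(abs(Y-.11)<.1)
g=c['color'].max(-1)
m=b&(Z>.09)&(Z<.11)&(g>90);print('hub top z',np.median(Z[m]),'knob',np.median(P[b&(Z>.132)&(Z<.15)],0))
cv2.imwrite('pics/a4.png',cv2.resize(c['color'][200:410,290:500],(600,600)))
E
```

```text
car 650.9 384.51 slope -0.015 49
ptr 681.6 384.47 slope -0.038 28
[ 0.46793262 -0.03111284  0.20437937]
hub top z 0.09925517736289374 knob [0.5667277  0.06794932 0.13991297]
```

View pics/a4.png

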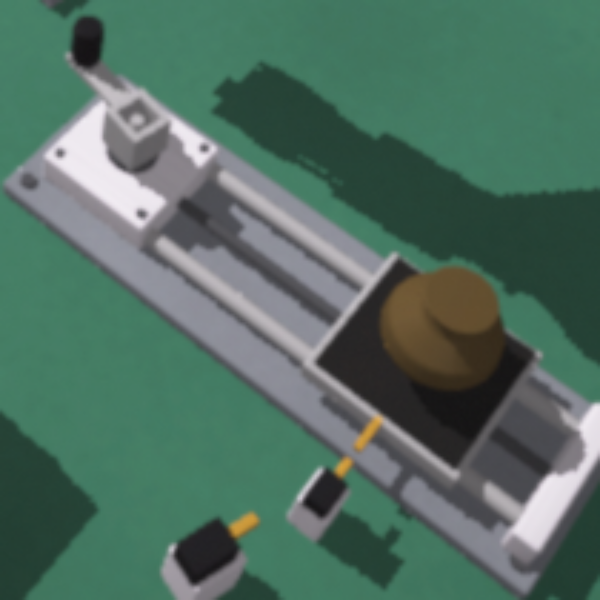

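The crank is seated (hub top z 0.099), with the hub at (135,125) in the crop. The fingers at (370,432) and (344,467) are in line, and the robot is clear, so I'm handing in.

```bash
python3 -c "
from rig import order
print(order.hand_in())"
```

```text
the job is handed in; nothing more can be done
None
```

The crank is seated on the shaft and wound clockwise until the carriage finger stands opposite the 52 mm pointer's finger, about 0.04 mm apart along the guide by the scene camera (up to 0.4 mm allowing for guide tilt); the robot is clear and the job was handed in at about 20 s, with no verdict returned.

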